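# Seat an air cylinder in its nest and hold its rod out at the stroke mark

### The arm

A 6-joint arm with a two-finger parallel gripper is mounted at the origin on the work surface. World frame = base frame: x ahead of the robot, y to its left, z up, the work surface at z = 0. Lengths are in m, angles in rad, forces in N, time in s.
With the tool pointing down it reaches from about 0.35 to 0.95 m from the base axis. Payload 17.4 kg.
Tool frame: the origin (TCP) lies at the very end of the fingers, on their centre line; the grasp point (between the pads) lies robot.tcp_to_grasp behind it (robot.tcp_to_grasp is the distance from the TCP to the grasp point, in m); z points along the fingers, y is the direction in which the jaws open and shut (so a half turn about z gives the same grasp; the last joint's range is limited). The gripper opens to 93 mm and grips with 3 to 60 N. Pads are 15 mm wide; open, the fingers measure 128 mm over their backs; the gripper's body (75 mm by 188 mm) begins 65 mm behind the grasp point.
Start: joints at [1.288, 0.116, 1.442, -0, 1.584, -0.038], TCP at [0.164, 0.655, 0.219] pointing down, gripper open.
Joint ranges: [-2.83, 2.83], [-0.83, 2.19], [0.07, 2.5], [-1.14, 4.28], [0.01, 3], [-2.97, 2.97]. Speed limits (rad/s): [1.89, 1.89, 2.22, 3.14, 3.14, 3.14].

### API

Orientations are given as a unit quaternion [x, y, z, w].
In Python, from rig import robot, eyes, close_job gives the robot as it stands.
- The arm moves only by the tool send_rows, never from a script. Its arguments are lists of equal length, an entry for each row: "slide": the shift along the tool's x, y, z in cm, a list of three; "roll": the turn about the tool's z in rad; "grip": the opening, from 0 (shut) to 1 (fully open). In form: {"slide": [[x, y, z], ...], "roll": [roll, ...], "grip": [grip, ...]}. A call has 1 to 20 rows; each row shifts and turns the pose as measured when the row begins, along the tool's axes as they then stand; what a row does not reach is not made up. A row lasts 1/12 s, in which the tool goes at most 41.7 mm and 7.16 degrees, less where a joint would pass 70% of its speed; a pose out of reach is approached as far as the arm can. A call with a gripper value outside its range is refused whole. The fingers move at their own pace and stop on an object; "newtons" is the grip in N (left out, the last holds). Time passes only in rows, so rows that do not move let the fingers close. It gives the time, the measured TCP pose, the force and the opening at its end, in the units of the state.
- robot.observe(): the state, without advancing time (a new reading comes with each control period).
- eyes.capture(name): name is "scene" or "top"; returns the picture (420x560x3 uint8, blue, green, red); there is no depth.
- eyes.camera_params(name): a dict with "intrinsics" (3x3 intrinsics, pixels), "k1" (the pictures are not rectified: a ray, as slopes to the right and down, at radius r is drawn at 1 + k1 r^2 times it, then the intrinsics apply), "R" (3x3) and "t" (3): a world point X has camera coordinates R X + t. Camera axes: x right, y down, z forward; pixel columns grow to the right and rows downward; lengths in m; the calibration is good to about 2 mm. A picture is of the moment at which its call begins. camera_params takes no time and is no camera call.
- close_job(): hands the job in, once; it reports no verdict.
Trained networks look in the newest picture that a camera, given by its name, has taken for a name from the list of things; names that differ only in an ending like _2 or _b are one class to them, and where a whole thing is asked for, a point or a joint stands for the part that bears it (a point fixed in the world has none). Each returns a list of dicts, best first, with "confidence" (0 to 1); they miss things now and then, are a little off and sometimes report something else, mostly with a low value. They report only what shows in the picture. A call takes as long as a camera call.
- eyes.cut_out(query, camera): "region" (420x560 bool, what is visible of it) and "bbox" ([left, top, right, bottom] in pixels, round what is visible of it).
- eyes.mark_of(query, camera): "at" ([column, row] in pixels: a listed point, or the origin of a listed thing).
The state is a dict: "time_s": time; "q": joint angles; "qvel": joint speeds; "joint_efforts": joint torques, N m; "tool_pos": TCP position; "orientation": TCP orientation; "contact_force": force on the tool from outside, world axes, zero at the start; "wrist_torque": the same for the moment, N m; "gripper_width": finger opening in m.
Only numpy, scipy, OpenCV 4.12 (cv2) and the standard library are available. Lean on these libraries where they do the work, as an engineer would, in place of code of your own. Each camera call takes 0.05 s, during which the arm holds its last target. There are 200 camera calls.

### The job

For the stroke check on this spring-return air cylinder, lower it (do not drop it) into the pocket of the green bench nest, flat and square, with its rod lying in the slot towards the red line and still pulled in by its spring. Then take the eye at the end of the rod, draw the rod straight out until the tip of the eye is level with the red line, and keep it there: finish while still holding the rod out against its spring with the cylinder seated, so that the bare rod can be inspected. Leave the can, the tape roll and the wrench where they are.

Things in the scene. Friction and masses are not known exactly. Their poses are not given: they have to be found in the camera images.
- cylinder: loose air cylinder, about 0.55 kg: aluminium block with dark end caps, 90 (x) x 45 (y) x 45 (z) mm, to be gripped across its 45 mm; origin at the centre of the block's underside, z up, rod out of the -x end, rod axis 22.5 mm up. Round boss on that end, 22 mm diameter, 8 mm long. Brass and blue air port on top, 13 mm high, 37 mm behind the origin
- rod (a joint): how far the rod is drawn out of the cylinder, in m: 0 fully in (where its spring holds it), grows as it is pulled along the cylinder's -x, end stop at 0.050. The spring pulls with about 6.5 N at 0, 12 N at 0.035. Rod 12 mm thick, with a 20 mm round lock nut just behind the eye
- eye_grip (a point): middle of the rod eye, on the rod axis: the place to pinch. The eye is an upright flat steel tang, 14 mm thick (cylinder y), 24 mm high, 34 mm long, with a brass bushing; this point is 17 mm behind its tip, 95 mm in front of the cylinder's origin when the rod is in. Moves with the rod; axes as the cylinder's
- eye_tip (a point): foremost point of the rod eye's round nose, on the rod axis, 112 mm in front of the cylinder's origin when the rod is in; moves with the rod; axes as the cylinder's
- nest: nest bolted to the bench, on its left or right half: green base plate, 100 mm wide, 12 mm thick, from 70 mm behind to 180 mm in front of the origin, with dark steel guides round a pocket. Origin on the bench under the pocket's centre; z up; -x is the side with the rod slot, the white scales and the red line
- pocket (a point): centre of the pocket floor, 12 mm above the bench, axes as the nest's; the seated cylinder's origin and axes lie here. Pocket 94 (x) x 48 (y) mm; side and rear guides 12 mm high; front (-x): two posts 36 mm high, 12 mm thick, with a 26 mm slot between for boss and rod. 5 mm lead-in chamfers on top. The posts take the pull. A seated eye hangs 10 mm clear of the plate
- red_line (a point): middle of the red line painted across the top of the base plate, 4 mm wide and 94 mm long along the nest's y, under the rod axis, 147 mm in front of the pocket centre; axes as the nest's
- can: bystander: upright yellow drink can, 66 mm diameter, 115 mm high, origin at the centre of its base
- tape_roll: bystander: yellow ring of tape lying flat, 96 mm diameter, 19 mm high, origin at the centre of its underside
- wrench: bystander: steel wrench lying flat along its x, 170 mm long, origin near its middle, on the bench

How it is judged:
On the way:
1. the cylinder sits flat and square in the pocket, rod side towards the red line, rod still in (x of cylinder in the frame of pocket between -0.005 and 0.005 m and y of cylinder in the frame of pocket between -0.004 and 0.004 m and z of cylinder in the frame of pocket between -0.002 and 0.002 m and angle between the x axis of cylinder and the x axis of nest, either way round below 0.06 rad and angle between cylinder's own z axis and vertical below 0.04 rad and value of joint rod below 0.008 m and x of eye_tip in the frame of pocket below -0.09 m), for 0.2 s.
At the end, for the whole second after the job is handed in: Cylinder seated (origin within 5 mm along, 4 across, 2 in height of the pocket point; square to 0.06 rad, flat to 0.04), tip of its rod eye within 3.5 mm of the red line along the nest's x, at rest, held by the fingers with over 3 N; can, tape roll and wrench within 20 mm of their starts (x of cylinder in the frame of pocket between -0.005 and 0.005 m and y of cylinder in the frame of pocket between -0.004 and 0.004 m and z of cylinder in the frame of pocket between -0.002 and 0.002 m and angle between the x axis of cylinder and the x axis of nest, either way round below 0.06 rad and angle between cylinder's own z axis and vertical below 0.04 rad and x of eye_tip in the frame of red_line between -0.0035 and 0.0035 m and value of joint rod above 0.025 m and contact force between the fingers and cylinder above 3 N and linear speed of cylinder below 0.02 m/s and velocity of joint rod between -0.02 and 0.02 m/s and distance of each of can, tape_roll, wrench from where it was at the start of the episode below 0.02 m); the arm keeps its last pose, push and grip.
It fails at once if the cylinder is dropped or thrown (faster than 0.4 m/s with no finger on it) (linear speed of cylinder above 0.4 m/s and contact force between the fingers and cylinder below 0.05 N).
It fails at once if the can, the tape roll or the wrench is moved by more than 20 mm (distance of any of can, tape_roll, wrench from where it was at the start of the episode above 0.02 m).
It also fails if it takes over 58 s, if anything falls off the work surface, if the arm or the gripper's body presses on something with over 40 N, if the wrist force passes 120 N, or if a joint passes its speed limit or range.

## Working session

There is one attempt and no reset: what is moved stays moved. The work goes in short steps, Python scripts to look and compute and a tool call to move; the robot and the scene stay as the last step left them, time stands still between calls to the robot, and variables do not carry over. Pictures are saved under pics/ and viewed, about 8 in all and at most 12, crops included, and the job is handed in when it is done.

Besides the shell and the picture viewer there is one more tool, called after "Request:" by a JSON object that holds its "fn" and its "kwargs". send_rows: Moves the arm, as the interface text tells. Its arguments: {"type":"object","properties":{"slide":{"type":"array"},"roll":{"type":"array"},"grip":{"type":"array"},"newtons":{"type":"number"}},"required":["slide","roll","grip"]}

```bash
ls; mkdir -p pics; cat > h.py <<'E'
import numpy as np, cv2
from rig import robot, eyes
from scipy.spatial.transform import Rotation as Ro
def ray(cam,px):
    p=eyes.camera_params(cam);K=np.array(p["intrinsics"],float)
    d=np.array([p["k1"],0,0,0,0],float)
    u=cv2.undistortPoints(np.array([[px]],float),K,d)[0,0]
    R=np.array(p["R"]);t=np.array(p["t"])
    return -R.T@t, R.T@np.array([u[0],u[1],1])
def onz(cam,px,z):
    o,d=ray(cam,px); return o+d*(z-o[2])/d[2]
def tri(px1,px2):
    a,d=ray("scene",px1);b,e=ray("top",px2)
    s=np.linalg.lstsq(np.c_[d,-e],b-a,rcond=None)[0]
    return (a+s[0]*d+b+s[1]*e)/2, np.linalg.norm(a+s[0]*d-b-s[1]*e)
def proj(cam,X):
    p=eyes.camera_params(cam);K=np.array(p["intrinsics"],float)
    R=np.array(p["R"]);t=np.array(p["t"])
    return cv2.projectPoints(np.array(X,float).reshape(-1,1,3),cv2.Rodrigues(R)[0],t,K,np.array([p["k1"],0,0,0,0],float))[0][:,0]
E
python3 - <<'E'
from h import *
np.set_printoptions(precision=4,suppress=True)
print(robot.tcp_to_grasp, robot.observe())
for c in("scene","top"):
    im=eyes.capture(c);cv2.imwrite(f"pics/{c}0.png",im)
    print(c,eyes.camera_params(c))
m={}
for q in["cylinder","eye_grip","eye_tip","nest","pocket","red_line","can","tape_roll","wrench"]:
    for c in("scene","top"):
        r=eyes.mark_of(q,c); m[q,c]=r[0]["at"] if r else None
        print(q,c,[(np.round(x["at"],1),round(x["confidence"],2)) for x in r[:3]])
    if m[q,"scene"] is not None and m[q,"top"] is not None: print("   tri",tri(m[q,"scene"],m[q,"top"]))
E
```

```text
pics
0.0188 {'time_s': 0.0, 'q': array([ 1.2882,  0.1165,  1.4422,  0.    ,  1.584 , -0.0378]), 'qvel': array([-0.0004,  0.0013, -0.001 ,  0.0009,  0.0001, -0.0013]), 'joint_efforts': array([ -0.0004, -72.1257, -62.2609,   0.0779,   0.0237,  -0.0001]), 'tool_pos': array([0.1635, 0.6547, 0.2179]), 'orientation': array([ 0.1221,  0.9925, -0.0006, -0.0001]), 'contact_force': array([ 0.4027, -0.0186,  0.2194]), 'wrist_torque': array([ 0.0197,  0.0156, -0.0468]), 'gripper_width': 0.0934903604828517}
scene {'intrinsics': array([[529.9431,   0.    , 282.7315],
       [  0.    , 529.9431, 206.9523],
       [  0.    ,   0.    ,   1.    ]]), 'k1': -0.08239235962805366, 'R': array([[-0.7616,  0.648 ,  0.008 ],
       [ 0.4639,  0.5539, -0.6913],
       [-0.4524, -0.5228, -0.7225]]), 't': array([ 0.4418, -0.23  ,  1.8259])}
top {'intrinsics': array([[438.3837,   0.    , 272.9137],
       [  0.    , 438.3837, 213.9659],
       [  0.    ,   0.    ,   1.    ]]), 'k1': -0.03489133640210449, 'R': array([[ 0.0291, -0.9996,  0.0054],
       [-0.9856, -0.0296, -0.1665],
       [ 0.1666, -0.0005, -0.986 
[... 964 characters left out ...]
5, 178.7]), 0.71), (array([215.5, 135.5]), 0.23)]
red_line top [(array([317.9, 246.3]), 0.8)]
   tri (array([ 0.4799, -0.1278,  0.0151]), np.float64(0.0011303983996414108))
can scene [(array([400.8, 292. ]), 0.78)]
can top [(array([120.5, 228.5]), 0.95)]
   tri (array([0.5127, 0.3998, 0.0098]), np.float64(0.0028819340956052195))
tape_roll scene [(array([239.8, 236.3]), 0.78)]
tape_roll top [(array([283.7, 159.9]), 0.92)]
   tri (array([ 0.7165, -0.0307,  0.0023]), np.float64(0.0018484206135906906))
wrench scene [(array([210.7, 135.5]), 0.73), (array([339.5, 234.3]), 0.18)]
wrench top [(array([441.2, 242.2]), 0.95)]
   tri (array([ 0.5057, -0.4702, -0.0103]), np.float64(0.008771092642524476))
```

```bash
python3 - <<'E'
from h import *
for c,(x,y,w,h) in {"scene":(180,110,200,200),"top":(160,140,220,150)}.items():
    im=cv2.imread(f"pics/{c}0.png"); k=3 if c=="top" else 3
    cv2.imwrite(f"pics/{c}0c.png",cv2.resize(im[y:y+h,x:x+w],None,fx=k,fy=k,interpolation=cv2.INTER_CUBIC))
E
```

```text
(no output)
```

View pics/scene0c.png

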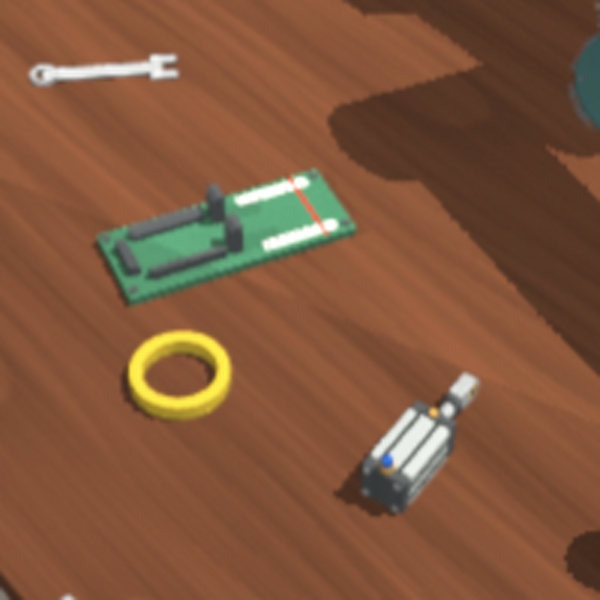

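View pics/top0c.png

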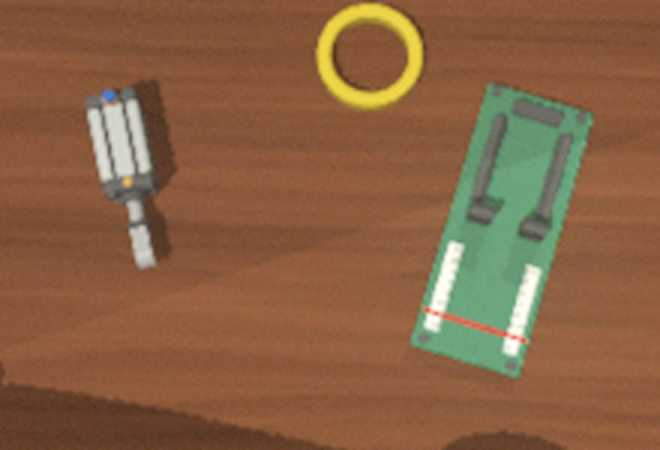

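```bash
cat >> h.py <<'E'
from scipy.optimize import minimize
def box(x0,x1,y0,y1,z0,z1): return np.array([[x,y,z] for x in(x0,x1) for y in(y0,y1) for z in(z0,z1)],float)
def cylx(x0,x1,r,z): 
    a=np.linspace(0,2*np.pi,16,endpoint=False)
    return np.array([[x,r*np.cos(t),z+r*np.sin(t)] for x in(x0,x1) for t in a])
def cyl_parts(e=0.0):
    return [box(-.045,.045,-.0225,.0225,0,.045),cylx(-.053,-.045,.011,.0225),cylx(-.08-e,-.045,.006,.0225),cylx(-.083-e,-.076-e,.010,.0225),
      box(-.105-e,-.078-e,-.007,.007,.0105,.0345),box(-.112-e,-.1-e,-.007,.007,.0165,.0285),np.array([[.037+.005*np.cos(t),.005*np.sin(t),z] for z in(.045,.058) for t in np.linspace(0,6.28,9)])]
NEST=[box(-.18,.07,-.05,.05,0,.012),box(-.059,-.047,-.034,-.013,.012,.048),box(-.059,-.047,.013,.034,.012,.048)]
S=4
def sil(cam,parts,p,z0):
    x,y,a=p; R=Ro.from_euler("z",a).as_matrix(); m=np.zeros((420*S,560*S),np.uint8)
    for P in parts:
        q=proj(cam,P@R.T+[x,y,z0]); q=((q+.5)*S-.5)
        cv2.fillConvexPoly(m,cv2.convexHull((q*16).round().astype(np.int32)),1,shift=4)
    return m
def fit(masks,parts,p0,z0):
    big={c:cv2.resize(m.astype(np.float32),None,fx=S,fy=S,interpolation=cv2.INTER_LINEAR)>.5 for c,m in masks.items()}
    def f(v):
        s=0
        for c,m in big.items():
            k=sil(c,parts,np.array(v)*[.01,.01,.05],z0)>0
            s+=1-(k&m).sum()/(k|m).sum()
        return s/len(big)
    v0=np.array(p0)/[.01,.01,.05]
    r=minimize(f,v0,method="Nelder-Mead",options=dict(initial_simplex=np.vstack([v0]+[v0+d for d in np.eye(3)*1.0]),xatol=.01,fatol=1e-4))
    return r.x*[.01,.01,.05],r.fun
E
python3 - <<'E'
from h import *
np.set_printoptions(precision=4,suppress=True)
mk={"cylinder":{},"nest":{}}
for c in("scene","top"):
    im=eyes.capture(c)
    for q in mk:
        r=eyes.cut_out(q,c); print(q,c,[(x["confidence"],x["bbox"]) for x in r[:2]])
        m=r[0]["region"].astype(np.uint8)
        mk[q][c]=cv2.morphologyEx(m,cv2.MORPH_CLOSE,np.ones((5,5))) if q=="nest" else m
        np.save(f"m_{q}_{c}.npy",mk[q][c])
for q,parts,p0 in(("cylinder",cyl_parts(),(.62,.19,.25)),("nest",NEST,(.615,-.175,-.28))):
    for cs in(("scene",),("top",),("scene","top")):
        p,e=fit({c:mk[q][c] for c in cs},parts,p0,0); print(q,cs,p,e)
E
```

```text
cylinder scene [(0.82, [300.5, 237.2, 338.6, 281.2]), (0.74, [213.0, 166.4, 300.7, 209.6])]
nest scene [(0.89, [211.6, 168.1, 300.2, 210.8])]
cylinder top [(0.77, [190.3, 171.5, 214.4, 225.8]), (0.74, [300.2, 166.8, 358.9, 263.5])]
nest top [(0.59, [298.5, 171.2, 352.7, 265.3])]
cylinder ('scene',) [0.6222 0.1872 0.2546] 0.08027686599115169
cylinder ('top',) [0.6256 0.1908 0.2499] 0.1376342504045902
cylinder ('scene', 'top') [0.6239 0.189  0.2521] 0.12250022569055896
nest ('scene',) [ 0.6127 -0.1705 -0.2655] 0.06584386795278896Traceback (most recent call last):
  File "<stdin>", line 13, in <module>
  File "h.py", line 45, in fit
    r=minimize(f,v0,method="Nelder-Mead",options=dict(initial_simplex=np.vstack([v0]+[v0+d for d in np.eye(3)*1.0]),xatol=.01,fatol=1e-4))
    res = _minimize_neldermead(fun, x0, args, callback, bounds=bounds,
                               **options)
    fxr = func(xr)
    fx = function(np.copy(x), *(wrapper_args + args))
  File "h.py", line 41, in f
    k=sil(c,parts,np.array(v)*[.01,.01,.05],z0)>0
      ~~~^^^^^^^^^^^^^^^^^^^^^^^^^^^^^^^^^^^^^^
  File "h.py", line 33, in sil
    q=proj(cam,P@R.T+[x,y,z0]); q=((q+.5)*S-.5)
  File "h.py", line 17, in proj
    p=eyes.camera_params(cam);K=np.array(p["intrinsics"],float)
ValueError: time passes only in moves, steps and waits
```

```bash
python3 - <<'E'
import re
s=open('h.py').read().replace("eyes.camera_params(cam)","CP(cam)")
s=s.replace("def ray","import functools\n@functools.cache\ndef CP(cam): return eyes.camera_params(cam)\ndef ray",1)
s+='''
def nest_mask(im):
    h=cv2.cvtColor(im,cv2.COLOR_BGR2HSV).astype(int); m=((h[...,0]>60)&(h[...,0]<95)&(h[...,1]>70)).astype(np.uint8)
    n,l,st,_=cv2.connectedComponentsWithStats(m); k=1+st[1:,4].argmax()
    m=(l==k).astype(np.uint8); return cv2.morphologyEx(cv2.copyMakeBorder(m,20,20,20,20,0),cv2.MORPH_CLOSE,np.ones((15,15)))[20:-20,20:-20]
def cyl_mask(im,bb,thr=95):
    h=cv2.cvtColor(im,cv2.COLOR_BGR2HSV).astype(int); x0,y0,x1,y1=[int(v) for v in bb]
    b=im.astype(int); m=((b[...,2]-b[...,0])<np.maximum(12,0.28*b[...,2])).astype(np.uint8)
    o=np.zeros_like(m); o[y0-5:y1+8,x0-5:x1+6]=m[y0-5:y1+8,x0-5:x1+6]
    n,l,st,_=cv2.connectedComponentsWithStats(cv2.morphologyEx(o,cv2.MORPH_CLOSE,np.ones((3,3)))); return (l==1+st[1:,4].argmax()).astype(np.uint8)
'''
open('h.py','w').write(s)
E
python3 - <<'E'
from h import *
np.set_printoptions(precision=4,suppress=True)
bb={"scene":[300,236,341,282],"top":[188,168,216,231]}
M={"cylinder":{},"nest":{}};tiles=[]
for c in("scene","top"):
    im=cv2.imread(f"pics/{c}0.png")
    M["nest"][c]=nest_mask(im); M["cylinder"][c]=cyl_mask(im,bb[c])
res={}
for q,parts,p0 in(("cylinder",cyl_parts(),(.62,.19,.25)),("nest",NEST,(.613,-.171,-.266))):
    for cs in(("scene",),("top",),("scene","top")):
        p,e=fit({c:M[q][c] for c in cs},parts,p0,0); print(q,cs,p,e); res[q,cs]=p
for c,(x,y,w,h) in {"scene":(180,150,180,140),"top":(170,150,200,130)}.items():
    im=cv2.imread(f"pics/{c}0.png"); im=cv2.resize(im,None,fx=4,fy=4)
    for q,parts,col in(("cylinder",cyl_parts(),(0,0,255)),("nest",NEST,(255,0,255))):
        cs,_=cv2.findContours(sil(c,parts,res[q,("scene","top")],0),0,2);cv2.drawContours(im,cs,-1,col,1)
        cs,_=cv2.findContours(cv2.resize(M[q][c],None,fx=4,fy=4),0,2);cv2.drawContours(im,cs,-1,(255,255,0),1)
    tiles.append(im[y*4:(y+h)*4,x*4:(x+w)*4]); cv2.imwrite(f"pics/fit_{c}.png",tiles[-1])
E
```

```text
cylinder ('scene',) [0.6238 0.1884 0.2659] 0.07588018171493471
cylinder ('top',) [0.6262 0.1912 0.253 ] 0.07959979401162365
cylinder ('scene', 'top') [0.6256 0.1902 0.2575] 0.10297337757302505
nest ('scene',) [ 0.613 -0.171 -0.266] 1.0
nest ('top',) [ 0.654  -0.1763 -0.2696] 0.19483246599105264
nest ('scene', 'top') [ 0.654  -0.1763 -0.2696] 0.5974162329955264
```

View pics/fit_top.png

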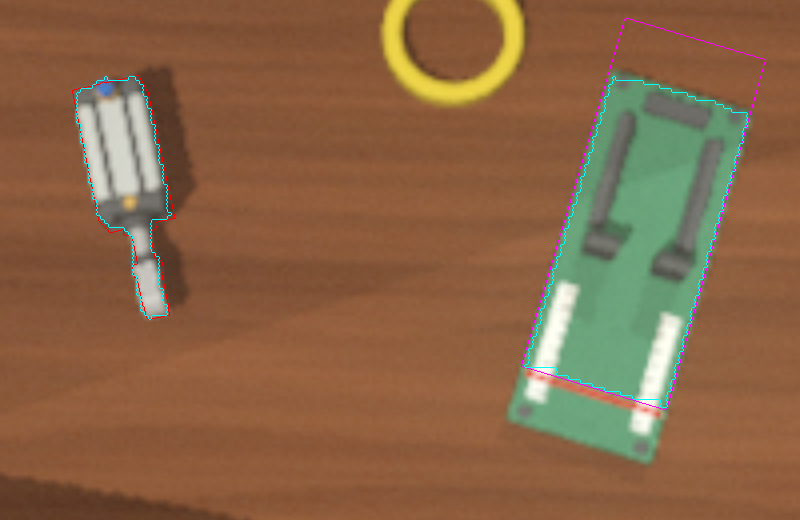

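```bash
python3 - <<'E'
s=open('h.py').read()
a=s.index("def nest_mask");b=s.index("def cyl_mask")
s=s[:a]+'''def nest_mask(im,bb):
    h=cv2.cvtColor(im,cv2.COLOR_BGR2HSV).astype(int); m=((h[...,0]>60)&(h[...,0]<95)&(h[...,1]>70)).astype(np.uint8)
    x0,y0,x1,y1=bb; o=np.zeros_like(m); o[y0:y1,x0:x1]=m[y0:y1,x0:x1]
    return cv2.fillConvexPoly(o*0,cv2.convexHull(cv2.findNonZero(o)),1)
'''+s[b:]
s=s.replace("NEST=[box(-.18,.07,-.05,.05,0,.012),","NEST=[box(-.18,.07,-.05,.05,0,.012)]\nNESTP=[")
open('h.py','w').write(s)
E
python3 - <<'E'
from h import *
np.set_printoptions(precision=4,suppress=True)
bb={"scene":[205,160,306,215],"top":[290,160,365,275]}
M={};im={}
for c in bb:
    im[c]=cv2.imread(f"pics/{c}0.png"); M[c]=nest_mask(im[c],bb[c])
    print(cv2.boundingRect(M[c]))
for cs in(("scene",),("top",),("scene","top")):
    p,e=fit({c:M[c] for c in cs},NEST,(.613,-.171,-.266),0); print(cs,p,e)
    for c in cs if len(cs)==1 else ():
        big=cv2.resize(im[c],None,fx=4,fy=4)
        k,_=cv2.findContours(sil(c,NEST,p,0),0,2);cv2.drawContours(big,k,-1,(255,0,255),1)
        R=Ro.from_euler("z",p[2]).as_matrix()
        for P in ([[-.147,-.047,.012],[-.147,.047,.012]],[[-.047,-.024,.012],[.047,-.024,.012],[.047,.024,.012],[-.047,.024,.012],[-.047,-.024,.012]]):
            q=((proj(c,np.array(P)@R.T+[p[0],p[1],0])+.5)*4-.5).round().astype(np.int32); cv2.polylines(big,[q],False,(255,255,0),1)
        x,y,w,h=(205,160,100,60) if c=="scene" else (290,160,80,115)
        cv2.imwrite(f"pics/nf_{c}.png",big[y*4:(y+h)*4,x*4:(x+w)*4])
a=cv2.imread("pics/nf_scene.png");b=cv2.imread("pics/nf_top.png")
o=np.zeros((460,720,3),np.uint8);o[:240,:400]=a;o[:460,400:]=b;cv2.imwrite("pics/nf.png",o)
E
```

```text
(213, 168, 85, 43)
(298, 169, 59, 96)
('scene',) [ 0.6138 -0.1703 -0.2698] 0.05308312617474076
('top',) [ 0.6171 -0.1672 -0.2735] 0.026403827475808495
('scene', 'top') [ 0.6154 -0.1675 -0.2727] 0.04819298391128496
```

View pics/nf.png

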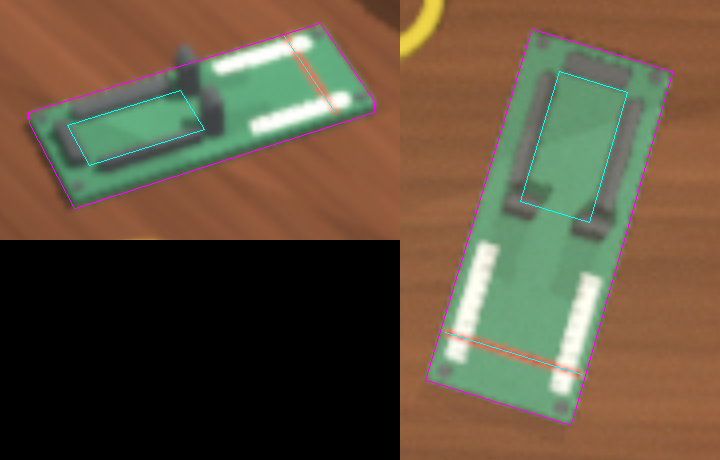

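Request:
{"fn": "send_rows", "kwargs": {"slide": [[0,0,0],[0,0,0],[0,0,0],[0,0,0],[0,0,0],[0,0,0]], "roll": [-0.1,-0.1,-0.1,-0.1,-0.1,0], "grip": [1,1,1,1,1,1], "newtons": 40}}

```text
time_s: 1.8
tool_pos: [0.1636, 0.6549, 0.2186]
orientation: [-0.138, 0.99, -0.0, -0.0]
contact_force: [-0.2, 0.5, 0.2]
gripper_width: 0.0928
```

```bash
cat > to.py <<'E'
import sys; from h import *
np.set_printoptions(precision=3,suppress=True)
# usage: to.py x y z yaw(of part; tool x = part -x)
x,y,z,a=map(float,sys.argv[1:5]); s=robot.observe(); R=Ro.from_quat(s["orientation"]).as_matrix()
h=np.arctan2(R[1,0],R[0,0]); d=(a+np.pi-h+np.pi)%(2*np.pi)-np.pi
print("t",s["time_s"],"tcp",s["tool_pos"],"yaw",h-np.pi,"z-axis",R[:,2],"w",s["gripper_width"],"F",s["contact_force"])
print("slide cm",100*R.T@(np.array([x,y,z])-s["tool_pos"]),"roll",-d)
E
python3 to.py .625 .19 .12 .256
```

```text
t 1.8 tcp [0.164 0.655 0.219] yaw -6.0054620112033135 z-axis [-0. -0. -1.] w 0.09278100491052854 F [-0.221  0.52   0.209]
slide cm [-31.626 -57.358   9.863] roll 0.02172329597627254
```

Request:
{"fn": "send_rows", "kwargs": {"slide": [[-1.75,-3.19,0],[-1.75,-3.19,0],[-1.75,-3.19,0],[-1.75,-3.19,0],[-1.75,-3.19,0],[-1.75,-3.19,0],[-1.75,-3.19,0],[-1.75,-3.19,0],[-1.75,-3.19,0],[-1.75,-3.19,0],[-1.75,-3.19,0],[-1.75,-3.19,0],[-1.75,-3.19,0],[-1.75,-3.19,0],[-1.75,-3.19,0],[-1.75,-3.19,0],[-1.75,-3.19,0],[-1.75,-3.19,0],[0,0,0]], "roll": [0.022,0,0,0,0,0,0,0,0,0,0,0,0,0,0,0,0,0,0], "grip": [1,1,1,1,1,1,1,1,1,1,1,1,1,1,1,1,1,1,1]}}

```text
time_s: 3.38
tool_pos: [0.6155, 0.1417, 0.219]
orientation: [-0.093, 0.996, 0.001, 0.002]
contact_force: [-0.3, -0.2, -0.1]
gripper_width: 0.093
```

```bash
python3 to.py .625 .19 .017 .256
```

```text
t 3.3833 tcp [0.615 0.142 0.219] yaw -6.0970478835116975 z-axis [ 0.004  0.002 -1.   ] w 0.09300126023107305 F [-0.261 -0.184 -0.124]
slide cm [-1.752  4.557 20.212] roll -0.06986257633211146
```

Request:
{"fn": "send_rows", "kwargs": {"slide": [[-0.9,2.3,3],[-0.9,2.3,3],[0,0,3],[0,0,2],[0,0,0],[0,0,0]], "roll": [-0.07,0,0,0,0,0], "grip": [1,1,1,1,1,1]}}

```text
time_s: 3.88
tool_pos: [0.6263, 0.1899, 0.1069]
orientation: [-0.116, 0.993, 0.001, 0.004]
contact_force: [-0.2, -0.3, 0.1]
gripper_width: 0.0931
```

```bash
python3 to.py .625 .19 .017 .256
```

```text
t 3.8833 tcp [0.626 0.19  0.107] yaw -6.050468783442904 z-axis [ 0.007  0.002 -1.   ] w 0.09305073935697558 F [-0.231 -0.3    0.064]
slide cm [0.188 0.04  8.987] roll -0.023283476263317837
```

Request:
{"fn": "send_rows", "kwargs": {"slide": [[0.19,0.04,1.5],[0,0,1.5],[0,0,1.5],[0,0,1.5],[0,0,1.2],[0,0,1.0],[0,0,0.5],[0,0,0]], "roll": [-0.023,0,0,0,0,0,0,0], "grip": [1,1,1,1,1,1,1,1]}}

```text
time_s: 4.55
tool_pos: [0.6272, 0.19, 0.0187]
orientation: [-0.126, 0.992, 0.001, 0.008]
contact_force: [0.3, -0.5, 0.6]
gripper_width: 0.0932
```

```bash
python3 to.py .625 .19 .017 .256
```

```text
t 4.55 tcp [0.627 0.19  0.019] yaw -6.030023523439668 z-axis [ 0.015  0.004 -1.   ] w 0.09317735167357198 F [ 0.332 -0.524  0.56 ]
slide cm [0.216 0.051 0.166] roll -0.0028382162600824046
```

Request:
{"fn": "send_rows", "kwargs": {"slide": [[0.2,0.05,0.1],[0,0,0],[0,0,0],[0,0,0],[0,0,0],[0,0,0],[0,0,0],[0,0,0],[0,0,0],[0,0,0]], "roll": [0,0,0,0,0,0,0,0,0,0], "grip": [1,0.3,0.3,0.3,0.3,0.3,0.3,0.3,0.3,0.3]}}

```text
time_s: 5.38
tool_pos: [0.6266, 0.1904, 0.0211]
orientation: [-0.126, 0.992, 0.001, 0.01]
contact_force: [-0.5, 0.1, -1.2]
gripper_width: 0.0448
```

```bash
python3 to.py .625 .19 .017 .256; python3 - <<'E'
from h import *
o=[]
for c,(x,y,w,h) in {"scene":(270,200,100,100),"top":(160,130,100,120)}.items():
    im=eyes.capture(c);cv2.imwrite(f"pics/{c}1.png",im)
    o.append(cv2.resize(im[y:y+h,x:x+w],(400,int(400*h/w)),interpolation=cv2.INTER_CUBIC)[:400])
cv2.imwrite("pics/g1.png",np.hstack(o))
E
```

```text
t 5.3833 tcp [0.627 0.19  0.021] yaw -6.030180944909082 z-axis [ 0.02   0.005 -1.   ] w 0.04478193557778893 F [-0.506  0.062 -1.235]
slide cm [0.17  0.002 0.407] roll -0.002995637729496181
```

View pics/g1.png

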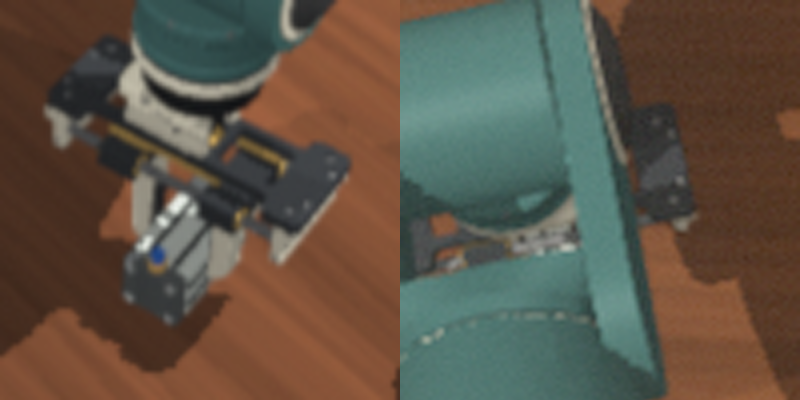

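Request:
{"fn": "send_rows", "kwargs": {"slide": [[0,0,-1],[0,0,-2.5],[0,0,-3],[0,0,-3],[0,0,-2]], "roll": [0,0,0,0,0], "grip": [0.3,0.3,0.3,0.3,0.3]}}

```text
time_s: 5.9
tool_pos: [0.62, 0.1887, 0.1331]
orientation: [-0.126, 0.992, 0.0, 0.003]
contact_force: [-0.1, 0.4, -5.0]
gripper_width: 0.0446
```

```bash
python3 to.py .617 -.169 .12 -.272
```

```text
t 5.9 tcp [0.62  0.189 0.133] yaw -6.030189811385782 z-axis [ 0.005  0.001 -1.   ] w 0.04462774705648795 F [-0.087  0.384 -5.011]
slide cm [  9.247 -34.553   1.259] roll 0.5249954957938048
```

Request:
{"fn": "send_rows", "kwargs": {"slide": [[0,0,0],[0,0,0],[0,0,0],[0,0,0],[0,0,0],[0,0,0]], "roll": [0.105,0.105,0.105,0.105,0.105,0], "grip": [0.3,0.3,0.3,0.3,0.3,0.3]}}

```text
time_s: 6.4
tool_pos: [0.6203, 0.1888, 0.142]
orientation: [0.147, 0.989, 0.002, 0.005]
contact_force: [0.0, -1.1, -4.9]
gripper_width: 0.045
```

```bash
python3 to.py .617 -.169 .12 -.272
```

```text
t 6.4 tcp [0.62  0.189 0.142] yaw -0.2955351938446378 z-axis [ 0.01   0.003 -1.   ] w 0.0449621233827058 F [ 0.044 -1.124 -4.852]
slide cm [-10.087 -34.332   2.099] roll -0.023535193844637536
```

Request:
{"fn": "send_rows", "kwargs": {"slide": [[-0.8,-2.8,0.1],[-0.84,-2.86,0.1],[-0.84,-2.86,0.1],[-0.84,-2.86,0.1],[-0.84,-2.86,0.1],[-0.84,-2.86,0.1],[-0.84,-2.86,0.1],[-0.84,-2.86,0.1],[-0.84,-2.86,0.1],[-0.84,-2.86,0.1],[-0.84,-2.86,0.1],[-0.84,-2.8,0.1],[0,0,0]], "roll": [0,0,0,0,0,0,0,0,0,0,0,0,0], "grip": [0.3,0.3,0.3,0.3,0.3,0.3,0.3,0.3,0.3,0.3,0.3,0.3,0.3]}}

```text
time_s: 7.48
tool_pos: [0.6205, -0.1819, 0.1285]
orientation: [0.118, 0.993, 0.002, 0.002]
contact_force: [1.0, 0.1, -6.4]
gripper_width: 0.0446
```

```bash
python3 to.py .617 -.169 .09 -.272
```

```text
t 7.4833 tcp [ 0.621 -0.182  0.128] yaw -0.2374320570215227 z-axis [ 0.004  0.003 -1.   ] w 0.04460347959607249 F [ 1.017  0.092 -6.363]
slide cm [0.657 1.158 3.849] roll 0.03456794297847754
```

Request:
{"fn": "send_rows", "kwargs": {"slide": [[0.6,1.16,1.5],[0,0,1.5],[0,0,0.8],[0,0,0]], "roll": [0.035,0,0,0], "grip": [0.3,0.3,0.3,0.3]}}

```text
time_s: 7.82
tool_pos: [0.6168, -0.1712, 0.0888]
orientation: [0.131, 0.991, 0.002, 0.001]
contact_force: [-0.4, 0.3, -6.7]
gripper_width: 0.0444
```

```bash
python3 to.py .617 -.169 .09 -.272; python3 - <<'E'
from h import *
o=[]
for c,(x,y,w,h) in {"scene":(200,120,120,100),"top":(270,150,120,130)}.items():
    im=eyes.capture(c);cv2.imwrite(f"pics/{c}2.png",im)
    o.append(cv2.resize(im[y:y+h,x:x+w],(400,int(400*h/w)),interpolation=cv2.INTER_CUBIC)[:333])
cv2.imwrite("pics/g2.png",np.hstack(o))
for q in("eye_tip","eye_grip","cylinder"):
    for c in("scene","top"): print(q,c,[(np.round(r["at"],1),round(r["confidence"],2)) for r in eyes.mark_of(q,c)[:2]])
E
```

```text
t 7.8167 tcp [ 0.617 -0.171  0.089] yaw -0.26362645008100705 z-axis [ 0.003  0.003 -1.   ] w 0.04444040393112272 F [-0.445  0.258 -6.673]
slide cm [ 0.038  0.218 -0.118] roll 0.008373549918993195
eye_tip scene [(array([270.5, 159.4]), 0.43)]
eye_tip top [(array([117.7, 226.5]), 0.39)]
eye_grip scene [(array([266.9, 164.8]), 0.7)]
eye_grip top []
cylinder scene [(array([235.1, 180.8]), 0.7)]
cylinder top [(array([336.2, 191.6]), 0.42)]
```

View pics/g2.png

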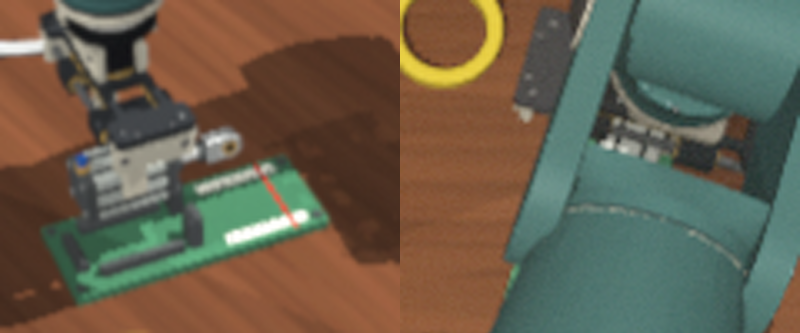

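```bash
python3 - <<'E'
from h import *
im=cv2.resize(cv2.imread("pics/scene2.png"),None,fx=8,fy=8,interpolation=cv2.INTER_CUBIC)
s=robot.observe();t=s["tool_pos"]; yaw=-.2636
B=np.array([-.0017,-.0015,0])  # scene-camera bias
off=.0016
for pitch,col in((0,(0,0,255)),(.017,(255,0,255))):
    R=Ro.from_euler("zy",[yaw,pitch]).as_matrix()
    o=np.array([t[0]-off*np.cos(yaw),t[1]-off*np.sin(yaw),t[2]-.020])+B
    # pitch about pad height
    g=np.array([0,0,.033])
    T=lambda P:(np.array(P)-g)@R.T+g+o
    for P in cyl_parts()[:1]+cyl_parts()[4:5]+cyl_parts()[5:6]:
        q=((proj("scene",T(P))+.5)*8-.5).astype(np.int32)
        cv2.polylines(im,[cv2.convexHull(q)],True,col,1)
    b=((proj("scene",T([[-.095,.007,.0225]]))+.5)*8-.5)[0]; cv2.circle(im,tuple(int(v) for v in b),4,col,1)
cv2.imwrite("pics/ov2.png",im[145*8:195*8,215*8:285*8])
E
```

```text
(no output)
```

View pics/ov2.png

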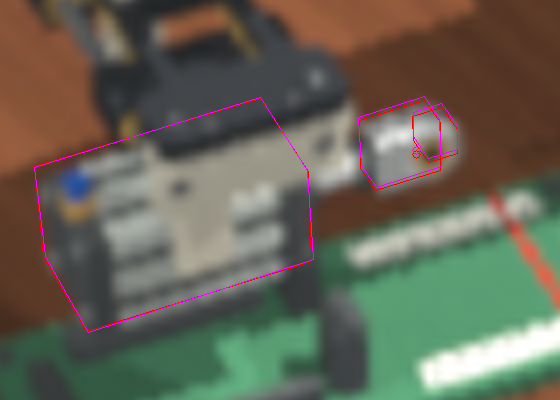

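Request:
{"fn": "send_rows", "kwargs": {"slide": [[-0.03,0.22,0.5],[0,0,0.8],[0,0,0.8],[0,0,0.3]], "roll": [0.008,0,0,0], "grip": [0.3,0.3,0.3,0.3]}}

```text
time_s: 8.55
tool_pos: [0.6196, -0.1694, 0.0668]
orientation: [0.137, 0.991, 0.001, 0.004]
contact_force: [-0.8, 0.2, -6.1]
gripper_width: 0.0449
```

```bash
python3 to.py .6178 -.1693 .033 -.272
```

```text
t 8.55 tcp [ 0.62  -0.169  0.067] yaw -0.2745366171109289 z-axis [ 0.008  0.002 -1.   ] w 0.04489884616846924 F [-0.815  0.154 -6.058]
slide cm [ 0.201 -0.057  3.38 ] roll -0.002536617110928674
```

Request:
{"fn": "send_rows", "kwargs": {"slide": [[0.2,-0.06,0.6],[0.05,0,0.8],[0.05,0,0.6],[0.03,0,0.1]], "roll": [-0.002,0,0,0], "grip": [0.3,0.3,0.3,0.3]}}

```text
time_s: 8.88
tool_pos: [0.6154, -0.1688, 0.0416]
orientation: [0.136, 0.991, 0.002, 0.003]
contact_force: [2.5, -0.6, -3.8]
gripper_width: 0.0451
```

```bash
python3 to.py .6178 -.1693 .033 -.272
```

```text
t 8.8833 tcp [ 0.615 -0.169  0.042] yaw -0.2722301893898931 z-axis [ 0.006  0.002 -1.   ] w 0.04510458041203198 F [ 2.472 -0.595 -3.844]
slide cm [-0.241  0.015  0.866] roll -0.000230189389892832
```

Request:
{"fn": "send_rows", "kwargs": {"slide": [[-0.2,0,0.4],[-0.03,0,0.4],[0,0,0.3]], "roll": [0,0,0], "grip": [0.3,0.3,0.3]}}

```text
time_s: 9.13
tool_pos: [0.6182, -0.1695, 0.0327]
orientation: [0.136, 0.991, 0.002, 0.003]
contact_force: [-24.7, 8.4, 48.7]
gripper_width: 0.0446
```

```bash
python3 to.py .6178 -.1693 .033 -.272
```

```text
t 9.1333 tcp [ 0.618 -0.17   0.033] yaw -0.2721309857751941 z-axis [ 0.007  0.002 -1.   ] w 0.044616753057780234 F [-24.679   8.437  48.658]
slide cm [ 0.043  0.011 -0.029] roll -0.00013098577519388144
```

Request:
{"fn": "send_rows", "kwargs": {"slide": [[0.1,0,0]], "roll": [0], "grip": [0.3]}}

```text
time_s: 9.22
tool_pos: [0.6177, -0.1694, 0.0338]
orientation: [0.136, 0.991, 0.001, 0.004]
contact_force: [0.9, -0.2, -5.9]
gripper_width: 0.0449
```

```bash
python3 to.py .6178 -.1693 .033 -.272
```

```text
t 9.2167 tcp [ 0.618 -0.169  0.034] yaw -0.2719777102256802 z-axis [ 0.008  0.002 -1.   ] w 0.044939107676303436 F [ 0.876 -0.199 -5.944]
slide cm [-0.005  0.008  0.08 ] roll 2.2289774320061184e-05
```

Request:
{"fn": "send_rows", "kwargs": {"slide": [[0.05,0,0.15]], "roll": [0], "grip": [0.3]}}

```text
time_s: 9.3
tool_pos: [0.6177, -0.1694, 0.0331]
orientation: [0.136, 0.991, 0.001, 0.004]
contact_force: [0.9, -0.1, -5.6]
gripper_width: 0.0449
```

```bash
python3 to.py .6178 -.1693 .033 -.272; python3 - <<'E'
from h import *
im=eyes.capture("scene");cv2.imwrite("pics/scene3.png",im)
im=cv2.resize(im[120:220,200:310],None,fx=7,fy=6,interpolation=cv2.INTER_CUBIC);cv2.imwrite("pics/g3.png",im)
E
```

```text
t 9.3 tcp [ 0.618 -0.169  0.033] yaw -0.2720240445623432 z-axis [ 0.009  0.002 -1.   ] w 0.04492245188382224 F [ 0.885 -0.086 -5.626]
slide cm [-0.009  0.009  0.008] roll -2.4044562342950826e-05
```

View pics/g3.png

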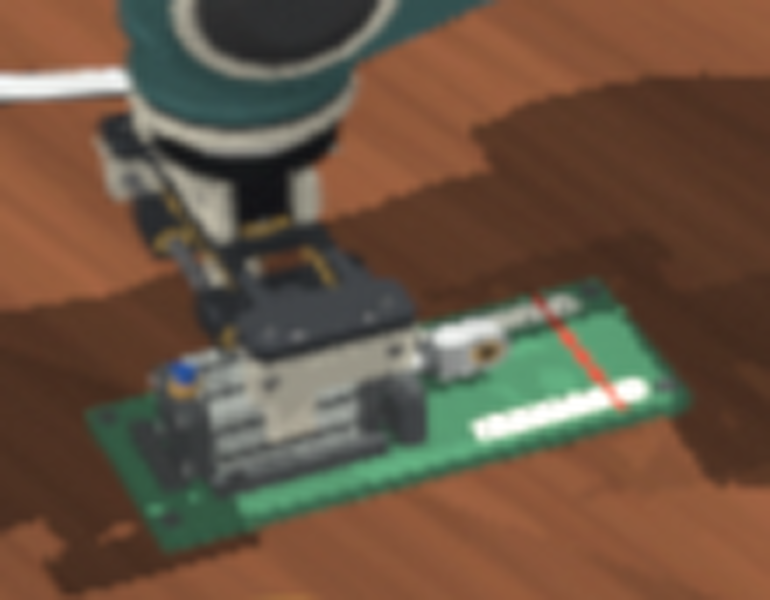

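Request:
{"fn": "send_rows", "kwargs": {"slide": [[0,0,0.15]], "roll": [0], "grip": [0.3]}}

```text
time_s: 9.43
tool_pos: [0.6178, -0.1694, 0.0328]
orientation: [0.136, 0.991, 0.001, 0.004]
contact_force: [-19.7, 5.8, 27.3]
gripper_width: 0.0445
```

Request:
{"fn": "send_rows", "kwargs": {"slide": [[0,0,0.15]], "roll": [0], "grip": [0.3]}}

```text
time_s: 9.52
tool_pos: [0.6178, -0.1694, 0.0328]
orientation: [0.136, 0.991, 0.001, 0.004]
contact_force: [-13.7, 5.2, 18.2]
gripper_width: 0.0447
```

Request:
{"fn": "send_rows", "kwargs": {"slide": [[0.2,0,0.05],[0,0,0.15]], "roll": [0,0], "grip": [0.3,0.3]}}

```text
time_s: 9.68
tool_pos: [0.6163, -0.1689, 0.0328]
orientation: [0.135, 0.991, 0.001, 0.005]
contact_force: [-19.0, 6.1, 27.9]
gripper_width: 0.0447
```

```bash
python3 to.py .6158 -.1688 .031 -.272
```

```text
t 9.6833 tcp [ 0.616 -0.169  0.033] yaw -0.27178240887708327 z-axis [ 0.01   0.001 -1.   ] w 0.044723903959096596 F [-18.99    6.1    27.868]
slide cm [ 0.049 -0.002  0.178] roll 0.00021759112291697136
```

Request:
{"fn": "send_rows", "kwargs": {"slide": [[0,0,0],[0,0,0],[0,0,0],[0,0,0]], "roll": [0,0,0,0], "grip": [0.3,0.7,0.7,0.7]}}

```text
time_s: 10.02
tool_pos: [0.6167, -0.1691, 0.0331]
orientation: [0.136, 0.991, 0.001, 0.006]
contact_force: [-0.1, -0.1, 0.1]
gripper_width: 0.0602
```

Request:
{"fn": "send_rows", "kwargs": {"slide": [[0,0,-2],[0,0,-2.5],[0,0,-2.5],[0,0,0]], "roll": [0,0,0,0], "grip": [0.7,0.7,0.7,0.7]}}

```text
time_s: 10.35
tool_pos: [0.6153, -0.169, 0.1034]
orientation: [0.136, 0.991, 0.001, 0.004]
contact_force: [1.0, 1.1, 1.6]
gripper_width: 0.065
```

```bash
python3 to.py .6158 -.1688 .12 -.272; python3 - <<'E'
from h import *
for q in("eye_tip","eye_grip","cylinder","pocket"):
    if q=="eye_tip": im=eyes.capture("scene");cv2.imwrite("pics/scene4.png",im)
    print(q,[(np.round(r["at"],1),round(r["confidence"],2)) for r in eyes.mark_of(q,"scene")[:2]])
im=cv2.resize(im[150:215,205:310],None,fx=7,fy=7,interpolation=cv2.INTER_CUBIC)
# nest-frame overlay of seated cylinder, nest pose as the scene camera sees it
B=np.array([.6138,-.1703,0]);R=Ro.from_euler("z",-.272).as_matrix()
for dx,col in((-.002,(0,0,255)),(.002,(255,0,255))):
    for P in[cyl_parts()[0],cyl_parts()[4],cyl_parts()[5]]:
        q=((proj("scene",(P+[dx,0,.012])@R.T+B)-[205,150]+.5)*7-.5).astype(np.int32);cv2.polylines(im,[cv2.convexHull(q)],True,col,1)
cv2.imwrite("pics/g4.png",im)
E
```

```text
t 10.35 tcp [ 0.615 -0.169  0.103] yaw -0.27193864529641987 z-axis [ 0.008  0.002 -1.   ] w 0.06503589809573877 F [0.956 1.128 1.644]
slide cm [-0.055  0.041 -1.662] roll 6.135470358037409e-05
eye_tip [(array([271.8, 177.1]), 0.62)]
eye_grip [(array([266.8, 176.9]), 0.45), (array([401. , 294.1]), 0.26)]
cylinder [(array([237.5, 193.5]), 0.91)]
pocket [(array([236.7, 194.2]), 0.74)]
```

View pics/g4.png

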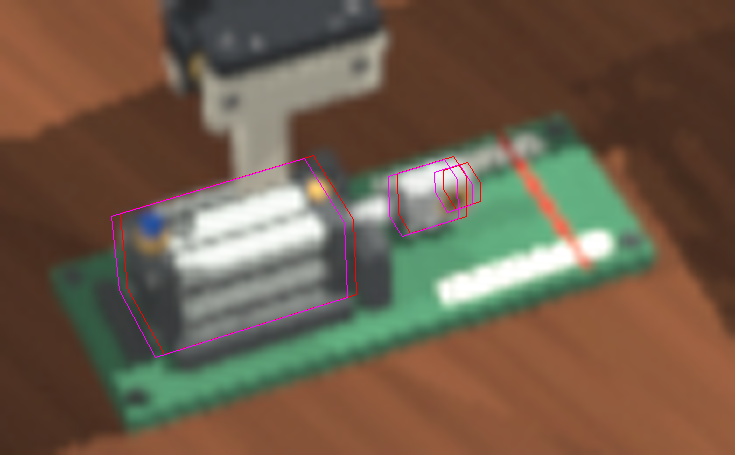

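```bash
python3 to.py .523 -.143 .06 -.272
```

```text
t 10.6 tcp [ 0.613 -0.168  0.097] yaw -0.27199459544540794 z-axis [ 0.001  0.004 -1.   ] w 0.0652543202439381 F [-0.257  0.193 -0.711]
slide cm [9.363 0.004 3.707] roll 5.404554592303157e-06
```

Request:
{"fn": "send_rows", "kwargs": {"slide": [[2.3,0,0],[2.4,0,0],[2.4,0,0],[2.2,0,1],[0,0,1.5],[0,0,0.5]], "roll": [0,0,0,0,0,0], "grip": [0.5,0.5,0.5,0.5,0.5,0.5]}}

```text
time_s: 11.1
tool_pos: [0.5183, -0.1417, 0.0604]
orientation: [0.136, 0.991, 0.003, -0.003]
contact_force: [0.6, -0.2, -1.4]
gripper_width: 0.0463
```

```bash
python3 to.py .523 -.143 .018 -.272
```

```text
t 11.1 tcp [ 0.518 -0.142  0.06 ] yaw -0.2719904578498986 z-axis [-0.005  0.006 -1.   ] w 0.046330868659760445 F [ 0.595 -0.172 -1.363]
slide cm [-0.519 -0.02   4.238] roll 9.542150101626845e-06
```

Request:
{"fn": "send_rows", "kwargs": {"slide": [[-0.45,-0.02,1],[0,0,1.2],[0,0,1.0],[0,0,0.6],[0,0,0]], "roll": [0,0,0,0,0], "grip": [0.5,0.5,0.5,0.5,0.5]}}

```text
time_s: 11.52
tool_pos: [0.5227, -0.1429, 0.0161]
orientation: [0.136, 0.991, 0.003, -0.005]
contact_force: [0.5, 0.5, -0.6]
gripper_width: 0.0468
```

```bash
python3 to.py .523 -.143 .018 -.272
```

```text
t 11.5167 tcp [ 0.523 -0.143  0.016] yaw -0.2720275887313557 z-axis [-0.009  0.007 -1.   ] w 0.046810715070681894 F [ 0.481  0.529 -0.6  ]
slide cm [-0.026  0.002 -0.186] roll -2.7588731355443485e-05
```

Request:
{"fn": "send_rows", "kwargs": {"slide": [[0,0,0],[0,0,0],[0,0,0],[0,0,0],[0,0,0],[0,0,0]], "roll": [0,0,0,0,0,0], "grip": [0.05,0.05,0.05,0.05,0.05,0.05], "newtons": 50}}

```text
time_s: 12.02
tool_pos: [0.5238, -0.1432, 0.017]
orientation: [0.136, 0.991, 0.003, -0.004]
contact_force: [-0.1, 0.6, -2.8]
gripper_width: 0.0137
```

```bash
python3 to.py .523 -.143 .018 -.272;python3 - <<'E'
from h import *
im=eyes.capture("scene");cv2.imwrite("pics/scene5.png",im)
im=cv2.resize(im[130:215,205:310],None,fx=7,fy=7,interpolation=cv2.INTER_CUBIC);cv2.imwrite("pics/g5.png",im)
E
```

```text
t 12.0167 tcp [ 0.524 -0.143  0.017] yaw -0.27193128776370834 z-axis [-0.008  0.007 -1.   ] w 0.013669863195776562 F [-0.111  0.58  -2.754]
slide cm [ 0.085  0.001 -0.096] roll 6.871223629190126e-05
```

View pics/g5.png

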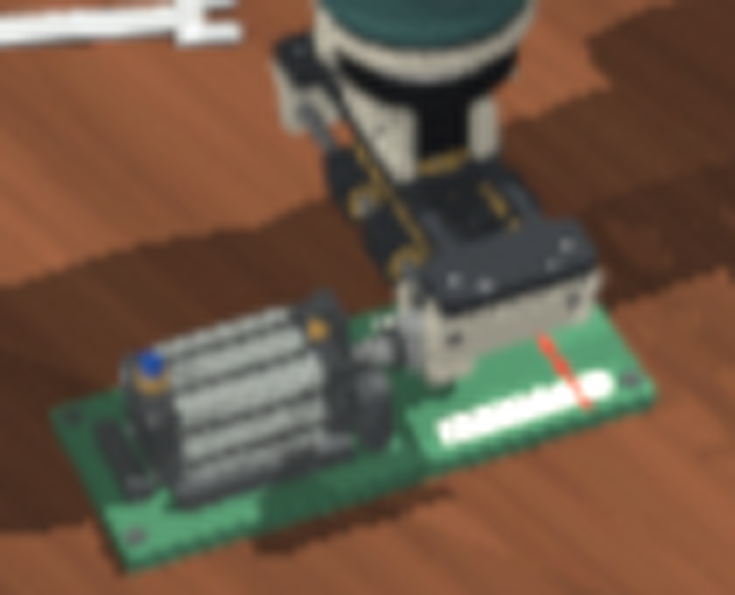

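Request:
{"fn": "send_rows", "kwargs": {"slide": [[0.5,0,0.03],[0.6,0,0.03],[0.6,0,0.03],[0.6,0,0.03],[0.4,0,0.03],[0.2,0,0.03]], "roll": [0,0,0,0,0,0], "grip": [0.05,0.05,0.05,0.05,0.05,0.05]}}

```text
time_s: 12.57
tool_pos: [0.499, -0.1362, 0.0169]
orientation: [0.136, 0.991, 0.002, 0.002]
contact_force: [11.0, -2.9, -6.7]
gripper_width: 0.0139
```

```bash
python3 to.py .4911 -.1340 .017 -.272
```

```text
t 12.5667 tcp [ 0.499 -0.136  0.017] yaw -0.27213683410664125 z-axis [ 0.005  0.003 -1.   ] w 0.013899148887018853 F [10.979 -2.9   -6.693]
slide cm [ 0.824 -0.    -0.018] roll -0.00013683410664100393
```

Request:
{"fn": "send_rows", "kwargs": {"slide": [[0.5,0,0.1],[0.35,0,0.05]], "roll": [0,0], "grip": [0.05,0.05], "newtons": 30}}

```text
time_s: 12.73
tool_pos: [0.493, -0.1346, 0.0168]
orientation: [0.136, 0.991, 0.001, 0.006]
contact_force: [11.1, -4.0, -2.3]
gripper_width: 0.014
```

```bash
python3 to.py .4911 -.1340 .017 -.272; python3 - <<'E'
from h import *
im=eyes.capture("scene");cv2.imwrite("pics/scene6.png",im)
print([(np.round(r["at"],1),round(r["confidence"],2)) for r in eyes.mark_of("eye_tip","scene")[:2]])
im=cv2.resize(im[130:215,205:310],None,fx=7,fy=7,interpolation=cv2.INTER_CUBIC)
B=np.array([.6138,-.1703,0]);R=Ro.from_euler("z",-.272).as_matrix()
for P in[box(-.047,.043,-.0225,.0225,.012,.057),np.array([[-.147,-.047,.012],[-.147,.047,.012]]),np.array([[-.147,y,z] for y in(-.007,.007) for z in(.028,.041)])]:
    q=((proj("scene",P@R.T+B)-[205,130]+.5)*7-.5).astype(np.int32);cv2.polylines(im,[cv2.convexHull(q)],True,(255,0,255),1)
cv2.imwrite("pics/g6.png",im)
E
```

```text
t 12.7333 tcp [ 0.493 -0.135  0.017] yaw -0.272262604446567 z-axis [ 0.012  0.001 -1.   ] w 0.014002017988035256 F [11.086 -4.024 -2.318]
slide cm [ 0.199  0.004 -0.026] roll -0.00026260444656678317
[(array([280.3, 170.8]), 0.43)]
```

View pics/g6.png

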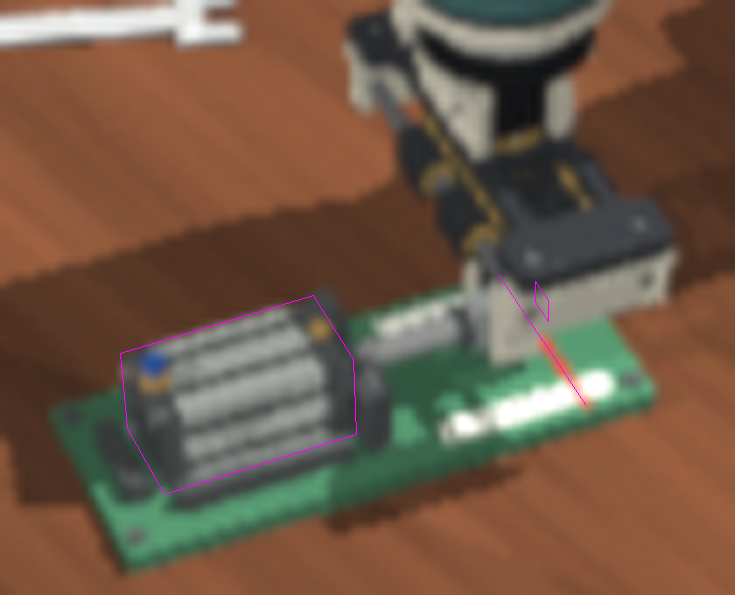

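```bash
python3 - <<'E'
from h import *
np.set_printoptions(precision=4,suppress=True)
R=Ro.from_euler("z",-.272).as_matrix();B=np.array([.6138,-.1703,0])
X=onz("scene",[271.8,177.1],.0345); print("tip before, nest frame",R.T@(X-B))
g=[cv2.cvtColor(cv2.imread(f"pics/scene{i}.png"),cv2.COLOR_BGR2GRAY).astype(np.float32) for i in(4,5,6)]
J=proj("scene",np.array([[0,0,.035],[-.01,0,.035]])@R.T+B);print("px per 10mm along -x",J[1]-J[0])
for n,(x0,y0,x1,y1) in {"rear":(221,178,232,202),"block":(220,172,255,202),"posts+plate":(214,192,226,212)}.items():
    for k in(1,2):
        t=g[0][y0:y1,x0:x1]; W=np.eye(2,3,dtype=np.float32)
        try:
            cc,W=cv2.findTransformECC(t,g[k][y0-4:y1+4,x0-4:x1+4],np.array([[1,0,4],[0,1,4]],np.float32),cv2.MOTION_TRANSLATION,(3,200,1e-6)); print(n,k,cc,W[:,2]-4)
        except cv2.error as e: print(n,k,"fail")
im=eyes.capture("top");cv2.imwrite("pics/top6.png",im)
for q in("eye_tip","red_line"): print(q,[(np.round(r["at"],1),round(r["confidence"],2)) for r in eyes.mark_of(q,"top")[:2]])
a=cv2.resize(cv2.imread("pics/top6.png")[150:280,280:380],None,fx=4,fy=4,interpolation=cv2.INTER_CUBIC);cv2.imwrite("pics/g7.png",a)
E
```

```text
tip before, nest frame [-0.1097  0.0056  0.0345]
px per 10mm along -x [ 3.0554 -0.9406]
rear 1 0.9125249712476214 [-0.5091 -0.5952]
rear 2 0.8930079409441458 [-0.0532 -0.4013]
block 1 0.888941616451938 [-0.6283  0.5596]
block 2 0.8915325982124185 [-0.4464  0.4219]
posts+plate 1 0.7044341368815801 [ 0.8242 -0.3308]
posts+plate 2 0.6702389977580526 [ 1.1647 -0.006 ]
eye_tip []
red_line [(array([318.7, 247.1]), 0.67)]
```

View pics/g7.png

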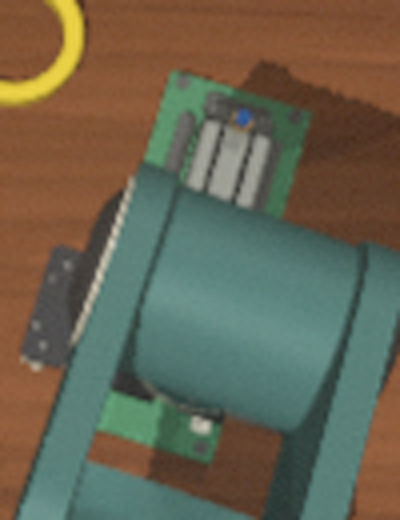

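Request:
{"fn": "send_rows", "kwargs": {"slide": [[0.25,0,0.03],[0.05,0,0.03]], "roll": [0,0], "grip": [0.05,0.05]}}

```text
time_s: 13.15
tool_pos: [0.4923, -0.1344, 0.0172]
orientation: [0.136, 0.991, 0.001, 0.009]
contact_force: [10.1, -2.7, -7.9]
gripper_width: 0.014
```

```bash
python3 to.py .4908 -.1340 .0168 -.272; python3 - <<'E'
from h import *
np.set_printoptions(precision=4,suppress=True)
for i in range(16):
    im=eyes.capture("scene")
    if i%5==0: s=robot.observe(); print(s["time_s"],s["tool_pos"],s["contact_force"],s["gripper_width"])
cv2.imwrite("pics/scene8.png",im)
# red line in each camera's own nest frame (from first pictures)
for c,B,a,bb in(("scene",[.6138,-.1703,0],-.2698,[270,165,300,200]),("top",[.6171,-.1672,0],-.2735,[295,235,340,262])):
    im0=cv2.imread(f"pics/{c}0.png").astype(int);x0,y0,x1,y1=bb
    m=np.zeros(im0.shape[:2]);m[y0:y1,x0:x1]=np.clip(im0[...,2]-im0[...,1]-20,0,None)[y0:y1,x0:x1]
    m[(im0[...,2]<120)]=0
    R=Ro.from_euler("z",a).as_matrix();P=[]
    for r,cc in zip(*np.nonzero(m)):
        q=R.T@(onz(c,[float(cc),float(r)],.012)-B)
        if abs(q[1])<.047 and abs(q[0]+.147)<.012:P.append([*q[:2],m[r,cc]])
    P=np.array(P);print(c,len(P),"red x",np.average(P[:,0],weights=P[:,2]))
E
```

```text
t 13.15 tcp [ 0.492 -0.134  0.017] yaw -0.27235272533301425 z-axis [ 0.018 -0.    -1.   ] w 0.013950758529986588 F [10.15  -2.727 -7.921]
slide cm [ 0.154 -0.006  0.035] roll -0.00035272533301400344
13.2 [ 0.4924 -0.1344  0.0172] [11.719  -2.9912 -7.0062] 0.01372806402119841
13.45 [ 0.4924 -0.1344  0.0172] [11.918  -1.9421 -5.7781] 0.013605315782454311
13.7 [ 0.4924 -0.1344  0.0172] [10.3887 -2.737  -6.1679] 0.013720502179984141
13.95 [ 0.4924 -0.1344  0.0172] [10.5253 -2.6286 -6.2781] 0.014179259272513074
scene 37 red x -0.14715155517431605
top 77 red x -0.14695321603727537
```

Request:
{"fn": "send_rows", "kwargs": {"slide": [[0.28,0,0.13]], "roll": [0], "grip": [0.05]}}

```text
time_s: 14.03
tool_pos: [0.4912, -0.1341, 0.0166]
orientation: [0.136, 0.991, 0.001, 0.011]
contact_force: [12.1, -2.8, 0.4]
gripper_width: 0.0138
```

```bash
cat > chk.py <<'E'
from h import *
np.set_printoptions(precision=4,suppress=True)
R=Ro.from_euler("z",-.272).as_matrix()
F=[];T=[]
for i in range(10):
    im=eyes.capture("scene");s=robot.observe();F.append(R.T@s["contact_force"]);T.append(R.T@s["wrist_torque"])
print(s["time_s"],s["tool_pos"],"travel mm",1000*(R.T@(s["tool_pos"]-[.5238,-.1432,.017])),"F",np.mean(F,0),"T",np.mean(T,0),"z",Ro.from_quat(s["orientation"]).as_matrix()[:,2])
cv2.imwrite("pics/scene9.png",im)
E
python3 chk.py
```

```text
14.5333 [ 0.4911 -0.134   0.0168] travel mm [-33.9709   0.0679  -0.2082] F [11.5234  0.3533 -1.223 ] T [ 0.0382 -1.5881 -0.0195] z [ 0.0221 -0.0016 -0.9998]
```

```bash
python3 - <<'E'
from h import *
np.set_printoptions(precision=3,suppress=True)
R=Ro.from_euler("z",-.272).as_matrix();B=np.array([.6138,-.1703,0])
P=proj("scene",np.array([[0,0,.035],[-.001,0,.035],[0,0,.036]])@R.T+B);J=np.c_[P[1]-P[0],P[2]-P[0]];print("px/mm (-x, z)",J.tolist())
lap=lambda f:cv2.magnitude(cv2.Sobel(f,5,1,0),cv2.Sobel(f,5,0,1))
g={i:cv2.GaussianBlur(cv2.cvtColor(cv2.imread(f"pics/scene{i}.png"),cv2.COLOR_BGR2GRAY).astype(np.float32),(0,0),.7) for i in(4,5,6,8,9)}
for n,(x0,y0,x1,y1) in {"rear":(221,176,234,203),"front top":(243,170,257,186),"block":(221,170,257,203)}.items():
    for a,b in((5,6),(5,9),(6,9),(8,9),(4,9)):
        try:
            cc,W=cv2.findTransformECC(g[a][y0:y1,x0:x1],g[b][y0-4:y1+4,x0-4:x1+4],np.array([[1,0,4],[0,1,4]],np.float32),cv2.MOTION_TRANSLATION,(3,300,1e-7))
            print(n,a,b,round(cc,3),W[:,2]-4,"mm(-x,z)",np.linalg.solve(J,W[:,2]-4))
        except cv2.error: print(n,a,b,"fail")
E
```

```text
px/mm (-x, z) [[0.3060120496813852, -0.01721175794187957], [-0.09421395238473451, -0.2365448937486292]]
rear 5 6 0.987 [ 0.277 -0.095] mm(-x,z) [0.907 0.042]
rear 5 9 0.983 [ 0.202 -0.021] mm(-x,z) [ 0.65  -0.169]
rear 6 9 0.992 [0.098 0.04 ] mm(-x,z) [ 0.306 -0.291]
rear 8 9 0.993 [ 0.059 -0.059] mm(-x,z) [0.201 0.168]
rear 4 9 0.914 [ 0.132 -0.298] mm(-x,z) [0.491 1.064]
front top 5 6 0.993 [ 0.057 -0.21 ] mm(-x,z) [0.23  0.798]
front top 5 9 0.991 [ 0.127 -0.263] mm(-x,z) [0.466 0.924]
front top 6 9 0.995 [-0.035 -0.16 ] mm(-x,z) [-0.073  0.705]
front top 8 9 0.995 [-0.048 -0.093] mm(-x,z) [-0.131  0.446]
front top 4 9 0.946 [0.09  0.399] mm(-x,z) [ 0.195 -1.764]
block 5 6 0.951 [ 0.294 -0.101] mm(-x,z) [0.964 0.042]
block 5 9 0.948 [ 0.237 -0.099] mm(-x,z) [0.782 0.108]
block 6 9 0.997 [-0.058 -0.058] mm(-x,z) [-0.172  0.312]
block 8 9 0.997 [-0.052 -0.069] mm(-x,z) [-0.15   0.352]
block 4 9 0.862 [-0.484  0.464] mm(-x,z) [-1.655 -1.303]
```

```bash
python3 chk.py; python3 -c "
from rig import close_job; print(close_job())"
```

```text
15.0333 [ 0.4911 -0.134   0.0168] travel mm [-33.9693   0.0507  -0.2041] F [11.0827  0.4012 -1.5   ] T [ 0.0492 -1.5813 -0.018 ] z [ 0.0221 -0.0015 -0.9998]
the job is handed in; nothing more can be done
None
```

I lowered the cylinder into the pocket, let go, then pinched the rod eye and drew it out 34.0 mm. I handed the job in at about 15 s with the arm still holding the rod at about 30 N grip. No verdict was reported.

**Last checks**
- **Hold:** the arm stood still over about 1 s of readings. The pull was about 11 N along the rod, close to the roughly 12 N the spring should give, and only 1.5 N vertical.
- **Cylinder position:** image matching showed it slid about 0.8 mm forward during the pull, which I take as reaching the posts. Height changed by only a few tenths of a mm overall; one patch at the front of the block read about 0.9 mm.
- **Eye tip:** I work it out to be about 0.1 mm from the red line, within the 3.5 mm allowed. This comes from the travel and the 0.8 mm shift, because the gripper and arm hid the tip from both cameras.

**What disagreed or was not checked**
- My estimates of the needed travel ranged from 33.5 to 34.7 mm, and one network mark suggested 37 mm. I used 34.0 mm.
- The two cameras disagreed by about 3 mm in absolute position, so I averaged them.
- Matching against the earlier picture with the arm clear gave shifts of 1 to 2 mm. I set these aside because the shadows differed.
- While lowering it I pressed the cylinder on the pocket floor with up to 49 N at the wrist, then eased off before letting go.
- The tool had drifted 0.022 rad off vertical by the end, which these moves cannot correct.
- I did not measure the can, tape roll and wrench again afterwards; no move was planned near them.

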